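# Tuck the flashing under the lapped shingles and hold it down

## Task

Pick up the longer of the two aluminium flashings by its upright rib, lay it on the bare roof board and slide its front edge flat under the loose row of shingles, centred on the middle shingle, until it is fully home against the batten hidden beneath them, without lifting the shingles. Finish while still holding it there: keep the gripper on the flashing, pressing it flat on the board with a steady push of about 1 kg (10 N), and do not let go. Leave everything else on the bench where it lies.

Things in the scene. Friction and masses are not known exactly. Their poses are not given: they have to be found in the camera images.
- flashing: The longer flashing, bare aluminium, 0.2 kg: a flat sheet 3 mm thick, 160 mm wide (y) by 115 mm deep (x), with an upright rib on top, along y: 8 mm thick, 100 mm long, its top 40 mm above the underside. Origin: on the underside below the rib's middle, z up. The front edge is 90 mm ahead of it (+x), the rear edge 25 mm behind. Starts flat on the bench, rib up, left or right of the roof panel.
- flashing_front (a point): Middle of the long flashing's front edge, on the underside: 90 mm along +x from the flashing's origin. It moves with the flashing.
- short_flashing: The shorter flashing, to be left alone: same shape and material, but only 80 mm wide (rib 60 mm long, pan 115 mm deep, rib to 40 mm). Origin below the middle of its rib. It lies on the other side of the roof panel.
- lap (a point): Point on the roof board's top right below the middle of the front (butt) edge of the loose shingle row. x points under the shingles (tucking direction), y along the row, z up. The gap between board and shingles is 8 mm high, open at this edge and 40 mm deep (see batten). The row spans y = -130 to 130 mm; its top is 16 mm above the board. In front of it the board is bare for 170 mm.
- batten (a point): Middle of the foot of the batten's face, hidden under the shingles 40 mm along x from lap, same axes: a rigid stop across the whole row. The flashing is home when its front edge meets it; the rib is then 50 mm in front of the shingles' butt edge.
- deck: The roof board: bare plywood 335 x 262 x 18 mm, fixed flat on the bench, top 18 mm above the bench. Origin at bench level right below lap, same axes. Behind x = 65 mm a second, fixed row of shingles overlaps the loose one, top 24 mm above the board, with a cork sanding block on it (top 52 mm above the board).
- shingle_left (a joint): Lift of the loose wooden shingle at the +y end of the row, in rad: 0 lying down. 8 mm thick, 85 mm wide, hinged 100 mm behind its butt edge and sprung down (about 3 N at the butt starts to lift it, about 1 N more for each mm).
- shingle_mid (a joint): Lift of the middle shingle, same as the others, in rad: 0 lying down, 0.01 rad raises its butt edge by 1 mm.
- shingle_right (a joint): Lift of the shingle at the -y end of the row, same as the others, in rad: 0 lying down.
- mallet: Bystander: wooden mallet lying on the bench, 250 mm long, head 60 mm tall. Origin on the bench where the handle enters the head; the handle runs along -x.
- chisel: Bystander: chisel with a wooden handle, 235 mm long and 28 mm high, origin on the bench where blade and handle meet.
- nail_tin: Bystander: open round steel tin, 72 mm wide, 50 mm high, origin under its centre.
- glue_bottle: Bystander: white bottle, 56 mm wide, 140 mm tall, origin under its centre.
- offcut: Bystander: wooden offcut 90 x 45 x 30 mm, origin under its centre.
- sanding_block: Bystander: cork block 60 x 100 x 28 mm on the fixed upper row of shingles, origin under its centre.
Not all that is in view belongs to the job. Leave any green or orange look-alike of the flashing alone.

How it is judged:
By the outcome, as a careful person would: the job done as asked, in the order asked, and still so for the second after the job is handed in, while the arm keeps its last pose, push and grip.
It also fails if it takes over 51 s, if anything falls off the work surface, if the arm or the gripper's body presses on something with over 40 N, if the wrist force passes 120 N, or if a joint passes its speed limit or range.

## Robot

A 6-joint arm with a two-finger parallel gripper is mounted at the origin on the work surface. World frame = base frame: x ahead of the robot, y to its left, z up, the work surface at z = 0. Lengths are in m, angles in degrees, forces in N, time in s.
With the tool pointing down it reaches from about 0.325 to 0.775 m from the base axis. Payload 5.5 kg.
Tool frame: the origin (TCP) lies at the centre of the arm's flange, where the gripper is bolted on; the fingertips stand 182 mm ahead of it and the grasp point (between the pads) lies 163 mm ahead of it; z points along the fingers, y is the direction in which the jaws open and shut (so a half turn about z gives the same grasp; the last joint's range is limited). The gripper opens to 88 mm and grips with 3 to 60 N. Pads are 20 mm wide; open, the fingers measure 115 mm over their backs; the gripper's body (75 mm by 178 mm) begins 61 mm behind the grasp point.
Start: joints at [66.194, 5.22, 70.514, -0, 104.267, -3.249], TCP at [0.211, 0.562, 0.405] pointing down, gripper open.
Joint ranges: [-164.24, 164.24], [-49.07, 125.15], [9.68, 141.18], [-86.29, 266.29], [3.28, 154.24], [-151.56, 151.56]. Speed limits (degrees/s): [147.25, 147.25, 172.46, 180, 180, 180].

## Interface

Orientations are given as [roll, pitch, yaw] about the fixed x, y, z axes, in that order (R = Rz(yaw) Ry(pitch) Rx(roll)).
In Python, from station import r gives the robot as it stands. The module is installed in compiled form; this text tells all that it offers. Calls block until the motion is done:
- r.reach(position, orientation): joint-space move of the TCP to a pose.
- r.servo_line(position, rotation=None, speed=0.15): straight line of the TCP; rotation=None keeps the orientation; speed is the mean speed in m/s.
- r.move_joints(angles): joint-space move.
- r.let_go() and r.grab(squeeze=None): open the fingers fully, or close them until they stop; squeeze is the grip in N (None keeps the last).
- r.wait(seconds).
- r.inverse_kinematics(position, orientation): joint angles nearest the present ones, or None.
- r.sense(): the state.
- r.snapshot(name): name is "scene" or "side" or "wrist"; returns a dict with "frame" (420x560x3 uint8, red, green, blue), "fx", "fy", "cx", "cy" (pixels), "R" (3x3) and "t" (3): a world point X has camera coordinates R X + t. Camera axes: x right, y down, z forward; pixel columns grow to the right and rows downward; lengths in m; the calibration is good to about 2 mm. A picture is of the moment at which its call begins. There is no depth.
A pose or a line that the arm cannot do raises r.IKError and nothing moves.
- r.hand_in(): hands the job in, once; it reports no verdict.
The state is a dict: "clock": time; "joints": joint angles; "joint_vel": joint speeds; "joint_torque": joint torques, N m; "tcp_pos": TCP position; "orientation": TCP orientation; "contact_force": force on the tool from outside, world axes, zero at the start; "torque": the same for the moment, N m; "opening": finger opening in m.
Only numpy, scipy, OpenCV 4.12 (cv2) and the standard library are available. Lean on these libraries where they do the work, as an engineer would, in place of code of your own. Each camera call takes 0.05 s, during which the arm holds its last target.

## Working session

There is one attempt and no reset: what is moved stays moved. The work goes in short steps, each a Python script; the robot and the scene stay as the last script left them, time stands still between calls to the robot, and variables do not carry over. Pictures are saved under pics/ and viewed, and the job is handed in when it is done.

```bash
mkdir -p pics; ls; python3 - <<'E'
from station import r
import cv2
s=r.sense(); print(s)
for n in ["scene","side","wrist"]:
    d=r.snapshot(n); cv2.imwrite(f"pics/{n}0.png",d["frame"][:,:,::-1]); print(n,d["fx"],d["fy"],d["cx"],d["cy"],d["R"],d["t"])
E
```

```text
pics
{'clock': 0.0, 'joints': array([ 6.61958857e+01,  5.26125633e+00,  7.05804025e+01, -2.64718301e-04,
        1.04265508e+02, -3.24906933e+00]), 'joint_vel': array([-0.03999385,  0.0532924 , -0.06052717,  0.13464605, -0.03705301,
       -0.04009749]), 'joint_torque': array([ 6.63153860e-04, -4.46438420e+01, -4.06457806e+01,  6.96351682e-02,
        2.88690173e-02, -1.73382259e-04]), 'tcp_pos': array([0.21069238, 0.56184836, 0.40354046]), 'orientation': array([-1.79892990e+02, -5.81760615e-03,  1.59444885e+02]), 'contact_force': array([-0.35410049, -0.04189432,  0.0013526 ]), 'torque': array([ 0.02059572, -0.01707301, -0.00598072]), 'opening': 0.0877292606713799}
scene 455.28844175020504 455.28844175020504 284.7188382230659 211.82135174020436 [[-0.16254836  0.98656967  0.01607198]
 [ 0.63007622  0.11631968 -0.7677719 ]
 [-0.75932996 -0.11467349 -0.64052166]] [ 0.14566102 -0.26233835  1.72612368]
side 425.97608563312514 425.97608563312514 285.94652882967495 211.56704252570538 [[ 0.92317257 -0.38407328 -0.01549551]
 [-0.27155867 -0.62313696 -0.73345498]
 [ 0.27204464  0.68131346 -0.67956139]] [-0.48944101  0.13788809  1.18624987]
wrist 337.26756691835755 337.26756691835755 284.28434882405355 202.53777696756714 [[ 0.35131943  0.93625485 -0.00123503]
 [ 0.90012574 -0.33739887  0.27556424]
 [ 0.25758166 -0.09792275 -0.96128187]] [-0.59991314 -0.03358694  0.38982117]
```

View pics/scene0.png

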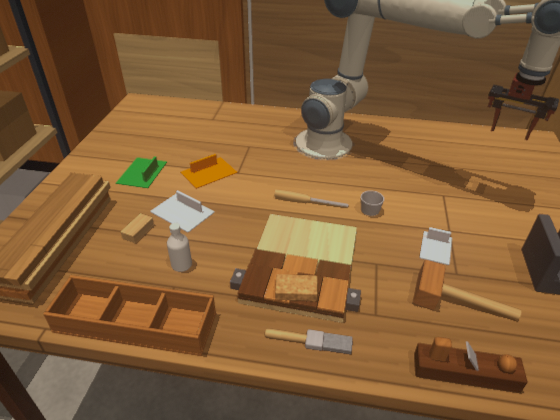

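View pics/side0.png

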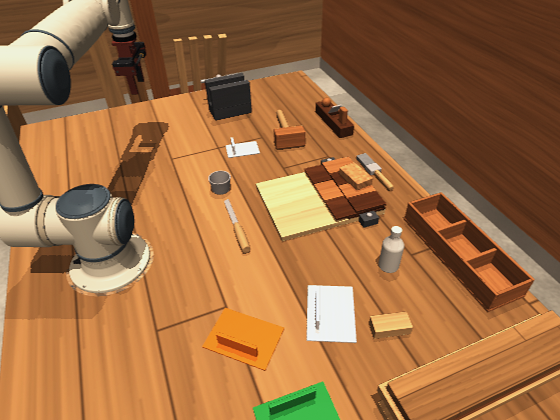

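View pics/wrist0.png

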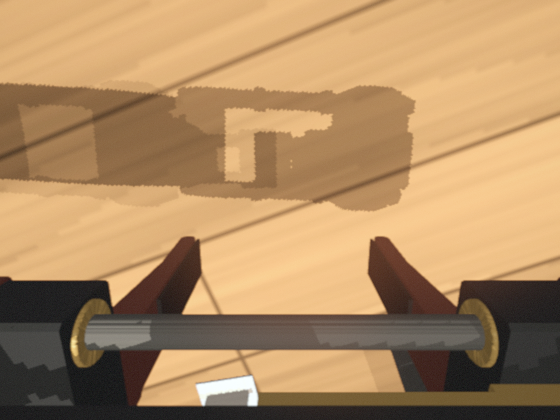

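Candidates: bare aluminium at scene (183,210), large; bare aluminium at (436,245), small; green at (142,172); orange at (209,170). By the description I choose (183,210). I'll check it in close crops, along with the deck.

```bash
python3 - <<'E'
import cv2,numpy as np
a=cv2.imread("pics/scene0.png");b=cv2.imread("pics/side0.png")
def c(im,x,y,w,h,f): return cv2.resize(im[y:y+h,x:x+w],None,fx=f,fy=f,interpolation=cv2.INTER_CUBIC)
cv2.imwrite("pics/c1.png",np.hstack([c(a,140,180,90,60,4),c(b,290,275,80,60,4)]))
cv2.imwrite("pics/c2.png",c(a,225,210,145,110,5))
cv2.imwrite("pics/c3.png",c(b,250,150,150,100,5))
E
```

```text
(no output)
```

View pics/c1.png

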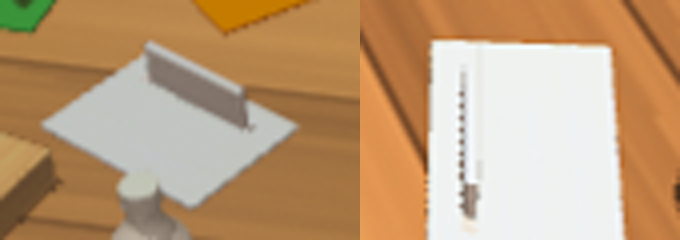

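View pics/c2.png

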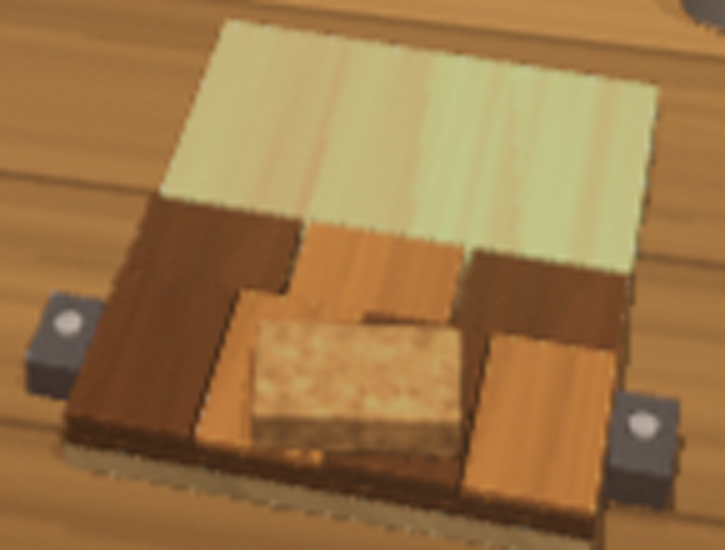

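View pics/c3.png

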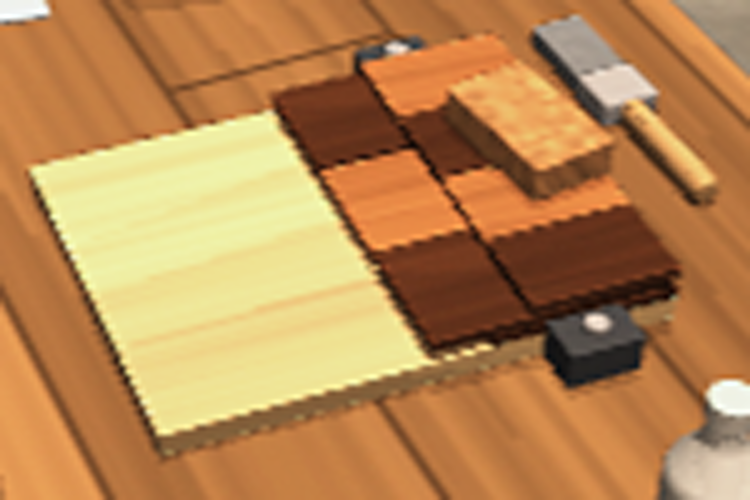

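```bash
cat > h.py <<'E'
import cv2,numpy as np
def ray(d,px,z):
    K=np.array([[d["fx"],0,d["cx"]],[0,d["fy"],d["cy"]],[0,0,1]])
    R=np.array(d["R"]);t=np.array(d["t"])
    v=R.T@np.linalg.inv(K)@np.array([px[0],px[1],1.]); c=-R.T@t
    return c+v*(z-c[2])/v[2]
def proj(d,X):
    p=np.array(d["R"])@np.array(X)+np.array(d["t"]); return np.array([d["fx"]*p[0]/p[2]+d["cx"],d["fy"]*p[1]/p[2]+d["cy"]])
def quad(mask):
    cs,_=cv2.findContours(mask,cv2.RETR_EXTERNAL,cv2.CHAIN_APPROX_NONE)
    c=max(cs,key=cv2.contourArea); hull=cv2.convexHull(c)
    for e in np.arange(0.005,0.2,0.005):
        p=cv2.approxPolyDP(hull,e*cv2.arcLength(hull,True),True)[:,0].astype(float)
        if len(p)<=4: break
    pts=c[:,0].astype(float); L=[]
    for i in range(len(p)):   # refine lines
        a,b=p[i],p[(i+1)%len(p)]; u=(b-a)/np.linalg.norm(b-a); n=np.array([-u[1],u[0]])
        s=(pts-a)@u; dd=np.abs((pts-a)@n); l=np.linalg.norm(b-a)
        q=pts[(dd<2.5)&(s>.08*l)&(s<.92*l)]
        vx,vy,x,y=cv2.fitLine(q.astype(np.float32),cv2.DIST_HUBER,0,.01,.01).ravel()
        L.append(np.cross([x,y,1],[x+vx,y+vy,1]))
    out=[]
    for i in range(len(L)):
        x=np.cross(L[i-1],L[i]); out.append(x[:2]/x[2])
    return np.array(out)
E
cat > m.py <<'E'
from station import r
from h import *
np.set_printoptions(precision=4,suppress=True)
for n in ["scene","side"]:
    d=r.snapshot(n); f=d["frame"]; hsv=cv2.cvtColor(f,cv2.COLOR_RGB2HSV)
    H,S,V=[hsv[:,:,i].astype(int) for i in range(3)]
    white=((S<45)&(V>125)).astype(np.uint8)*255
    print(n,"deck hsv",hsv[tuple((240,300) if n=="scene" else (205,290))],"sheet",hsv[tuple((210,170) if n=="scene" else (310,340))])
    yel=((H>=20)&(H<=40)&(S>60)&(V>130)).astype(np.uint8)*255
    box=np.zeros_like(yel); 
    if n=="scene": box[205:280,240:370]=255
    else: box[155:245,245:350]=255
    yel=cv2.morphologyEx(yel&box,cv2.MORPH_OPEN,np.ones((3,3)))
    cv2.imwrite(f"pics/m_{n}.png",np.hstack([yel,white]))
    q=quad(yel); print("yel px",q)
    for z in (.018,.034): print(z,np.array([ray(d,p,z)[:2] for p in q]))
    nb,lab,st,ce=cv2.connectedComponentsWithStats(white)
    for i in range(1,nb):
        if st[i,4]>250 : print("white",ce[i],st[i])
    for nm,(px) in dict(long=(170,210) if n=="scene" else (340,310)).items():
        l=lab[px[1],px[0]]; m=(lab==l).astype(np.uint8)*255
        q=quad(m); print(nm,l,q); print(np.array([ray(d,p,.003)[:2] for p in q]))
E
python3 m.py
```

```text
scene deck hsv [ 24  95 194] sheet [ 48   7 196]
yel px [[270.2591 214.0401]
 [356.0477 227.0469]
 [350.9924 264.4926]
 [256.974  247.6321]]
0.018 [[ 0.4701 -0.1146]
 [ 0.4826  0.1431]
 [ 0.6364  0.1363]
 [ 0.6184 -0.1238]]
0.034 [[ 0.4887 -0.111 ]
 [ 0.501   0.142 ]
 [ 0.652   0.1354]
 [ 0.6343 -0.1201]]
white [464.9011   2.616 ] [435   0  57   9 263]
white [181.577  212.0553] [ 151  191   63   41 1319]
white [435.4056 248.9085] [420 231  32  34 710]
white [328.201  340.2476] [306 330  46  21 622]
long 13 [[149.9313 210.7753]
 [179.8237 190.8548]
 [213.2277 211.8201]
 [187.4091 231.5202]]
[[ 0.5042 -0.4838]
 [ 0.3911 -0.428 ]
 [ 0.4739 -0.2921]
 [ 0.5741 -0.3407]]
side deck hsv [ 26 100 239] sheet [ 80   3 242]
yel px [[303.5146 172.1482]
 [334.3517 222.2563]
 [281.3129 236.295 ]
 [255.7972 183.4143]]
0.018 [[ 0.6493  0.131 ]
 [ 0.633  -0.1265]
 [ 0.4673 -0.1173]
 [ 0.481   0.1389]]
0.034 [[ 0.6405  0.1121]
 [ 0.6245 -0.1407]
 [ 0.4618 -0.1317]
 [ 0.4753  0.1199]]
white [59.2259 15.5371] [ 30   0  61  33 633]
white [21.5409 50.2012] [   0   32   46   34 1039]
white [242.0323 148.5423] [226 138  34  20 402]
white [330.6777 313.7921] [ 307  285   50   58 2588]
long 58 [[308.215  286.    ]
 [351.4696 286.    ]
 [355.5431 341.3986]
 [306.5458 339.7005]]
[[ 0.4692 -0.2977]
 [ 0.5723 -0.3421]
 [ 0.5033 -0.4859]
 [ 0.4005 -0.4372]]
```

```bash
python3 - <<'E'
from station import r
from h import *
np.set_printoptions(precision=4,suppress=True)
d=r.snapshot("scene"); print("bottle base",ray(d,(180,266),0),"top",ray(d,(177,229),.14))
d=r.snapshot("wrist"); s=r.sense(); c=-np.array(d["R"]).T@d["t"]; print("cam off",c-s["tcp_pos"], s["clock"])
d=r.snapshot("side")
o=np.array([.4574,-.374]);a=np.radians(-25.7);X=np.array([np.cos(a),np.sin(a)]);Y=np.array([-X[1],X[0]])
f=d["frame"].copy()[:,:,::-1].copy()
pts=[(*(o+Y*s_*.05),.04) for s_ in(-1,1)]
for p in pts: print(proj(d,p)); 
big=cv2.resize(f[270:350,290:370],None,fx=7,fy=7,interpolation=cv2.INTER_CUBIC)
for p in pts:
    u=(proj(d,p)-[290,270]+.5)*7; cv2.circle(big,tuple(int(v) for v in u),5,(0,0,255),2)
cv2.imwrite("pics/rib.png",big)
for yaw in(64.3,-115.7): print(r.inverse_kinematics([.4574,-.374,.19],[180,0,yaw]))
for yaw in(87.1,-92.9): print(r.inverse_kinematics([.593,.006,.21],[180,0,yaw]))
E
```

```text
bottle base [ 0.7065 -0.3171  0.    ] top [ 0.7109 -0.3042  0.14  ]
cam off [-0.0701  0.0267 -0.0205] 0.35
[317.3458 319.4915]
[317.3583 284.9151]
[-42.5706   7.5365  89.9918   0.      82.4717 -16.8706]
None
[-2.707   6.9882 88.4808 -0.     84.531   0.193 ]
None
```

View pics/rib.png

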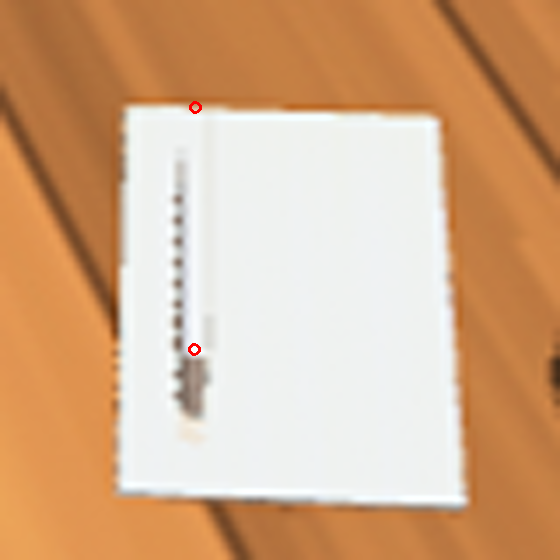

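```bash
python3 - <<'E'
from station import r
from h import *
np.set_printoptions(precision=4,suppress=True)
r.reach([.4574,-.374,.33],[180,0,64.3]); 
d=r.snapshot("wrist"); s=r.sense(); print(s["clock"],s["tcp_pos"],s["orientation"],s["contact_force"])
f=d["frame"][:,:,::-1].copy()
o=np.array([.4574,-.374]);a=np.radians(-25.7);X=np.array([np.cos(a),np.sin(a)]);Y=np.array([-X[1],X[0]])
for q,z in [((0,.05),.04),((0,-.05),.04),((.09,.08),.003),((.09,-.08),.003),((-.025,.08),.003),((-.025,-.08),.003)]:
    u=proj(d,(*(o+X*q[0]+Y*q[1]),z)); cv2.circle(f,tuple(int(round(v)) for v in u),4,(0,0,255),1); print(q,u)
cv2.imwrite("pics/w1.png",f)
E
```

```text
3.8333 [ 0.4578 -0.3735  0.3301] [179.99    -0.0078  64.3633] [-2.127   0.6025  0.0861]
(0, 0.05) [283.5212 141.1016]
(0, -0.05) [283.4805 257.0667]
(0.09, 0.08) [386.8963 102.1324]
(0.09, -0.08) [373.3637 268.6933]
(-0.025, 0.08) [254.9499 101.998 ]
(-0.025, -0.08) [258.6178 268.5805]
```

View pics/w1.png

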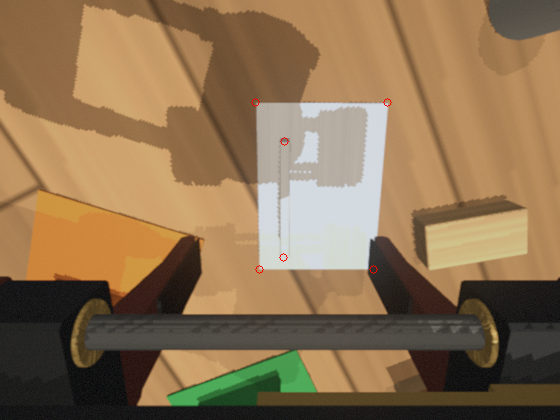

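```bash
python3 - <<'E'
from station import r
from h import *
np.set_printoptions(precision=4,suppress=True)
r.servo_line([.4574,-.374,.190],speed=.12); s=r.sense(); print(s["clock"],s["tcp_pos"],s["orientation"],s["contact_force"])
r.grab(45); s=r.sense(); print(s["clock"],s["opening"],s["tcp_pos"],s["contact_force"],s["torque"])
r.servo_line([.4574,-.374,.33],speed=.15); r.wait(.3);s=r.sense(); print(s["clock"],s["opening"],s["tcp_pos"],s["orientation"],s["contact_force"],s["torque"])
d=r.snapshot("wrist");cv2.imwrite("pics/w2.png",d["frame"][:,:,::-1])
E
```

```text
5.15 [ 0.4577 -0.3743  0.1911] [179.9014   0.029   64.3012] [ 0.6392 -0.1644 -0.1231]
6.35 0.007232688921755996 [ 0.4574 -0.374   0.19  ] [-0.4038  0.0809 -0.7411] [-0.0448  0.0584  0.0149]
7.7333 0.0077849718209415265 [ 0.4574 -0.374   0.3293] [-179.9384   -0.0172   64.3023] [ 0.1385 -0.8149 -2.34  ] [-0.0296  0.1417 -0.0282]
```

View pics/w2.png

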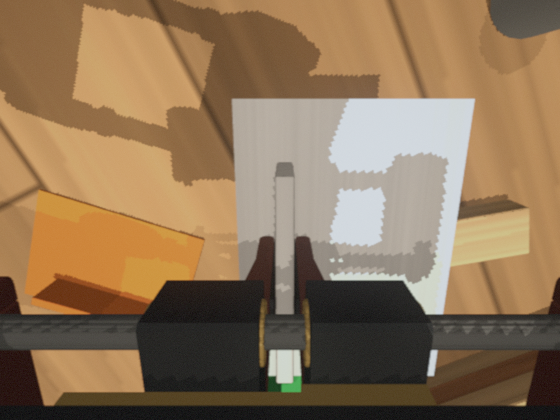

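```bash
cat > draw.py <<'E'
from h import *
def overlay(d,pts,name,crop=None,f=1):
    im=d["frame"][:,:,::-1].copy()
    x,y,w,h=crop or (0,0,560,420)
    im=cv2.resize(im[y:y+h,x:x+w],None,fx=f,fy=f,interpolation=cv2.INTER_CUBIC)
    for P,c in pts:
        u=(proj(d,P)-[x,y]+.5)*f-.5
        cv2.circle(im,tuple(int(round(v)) for v in u),3,c,1)
    cv2.imwrite(name,im)
E
python3 - <<'E'
from station import r
from draw import *
np.set_printoptions(precision=4,suppress=True)
d=r.snapshot("wrist");s=r.sense();o=s["tcp_pos"];a=np.radians(s["orientation"][2]-90);Rz=np.array([[np.cos(a),-np.sin(a)],[np.sin(a),np.cos(a)]])
for p,z in [((232,99),.003),((475,99),.003),((275,163),.04),((294,163),.04)]:
    w=ray(d,p,o[2]-.190+z)[:2]; print(p,Rz.T@(w-o[:2]))
lap=np.array([.643,.0045]);psi=np.radians(-3.2);X=np.array([np.cos(psi),np.sin(psi)]);Y=np.array([-X[1],X[0]])
p=lap-.15*X
r.reach([*p,.30],[180,0,86.8]); r.wait(.2)
d=r.snapshot("wrist");s=r.sense();print(s["clock"],s["tcp_pos"],s["orientation"],s["contact_force"])
pts=[((*(lap+Y*y),z),(0,0,255)) for y in(-.130,-.0425,.0425,.130) for z in(.018,.034)]+[((*(lap-.17*X+Y*y),.018),(255,0,0)) for y in(-.131,.131)]
overlay(d,pts,"pics/w3.png")
overlay(r.snapshot("side"),pts,"pics/s3.png",(230,130,160,120),5)
overlay(r.snapshot("scene"),pts,"pics/a3.png",(225,200,160,120),5)
E
```

```text
(232, 99) [-0.0243  0.0792]
(475, 99) [0.0903 0.0792]
(275, 163) [-0.0032  0.0549]
(294, 163) [0.0041 0.0549]
9.5333 [0.4934 0.0121 0.3   ] [-179.999     0.0071   86.7186] [ 1.0406  0.3073 -1.4678]
```

View pics/w3.png

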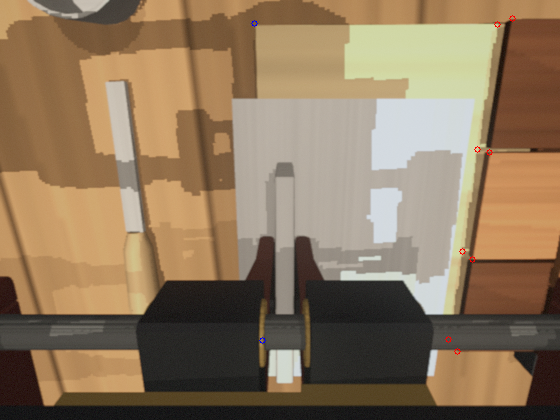

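View pics/s3.png

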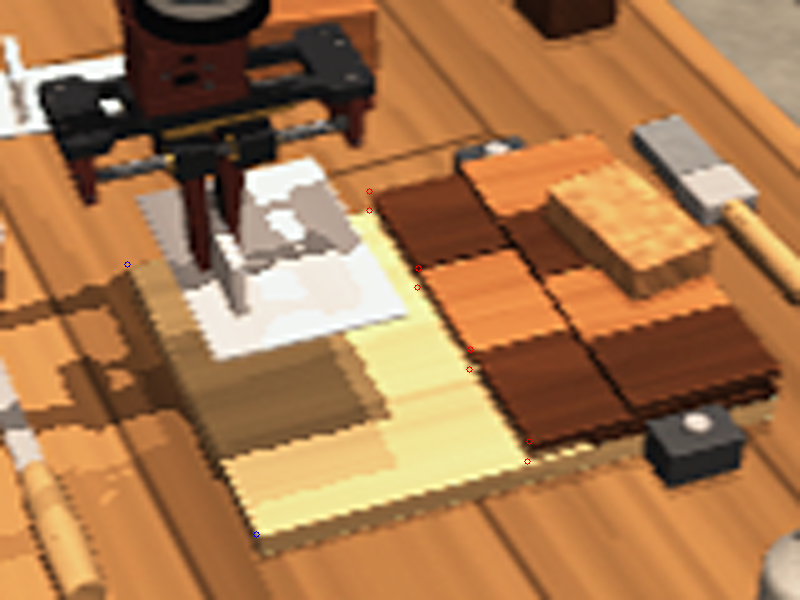

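View pics/a3.png

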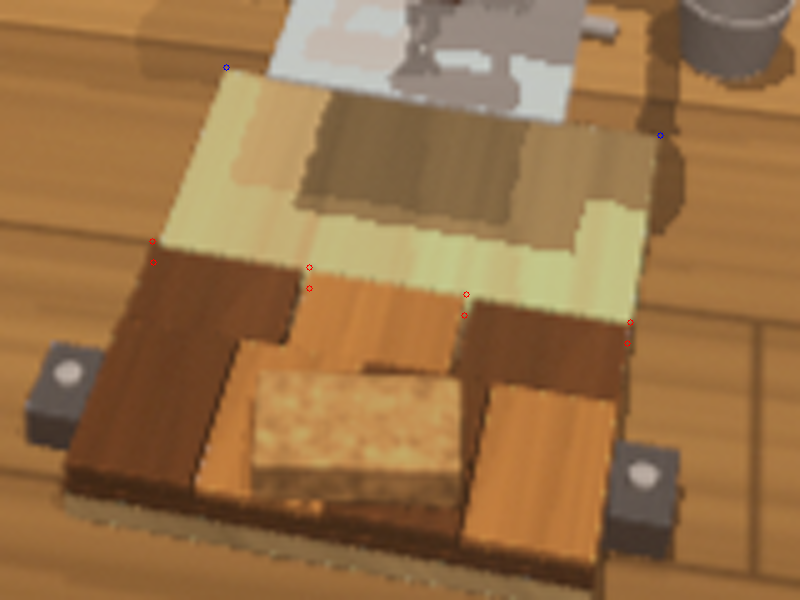

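```bash
python3 - <<'E'
import cv2
im=cv2.imread("pics/w3.png")[10:280,400:560]
cv2.imwrite("pics/w3c.png",cv2.resize(im[:135],None,fx=4.4,fy=4.4,interpolation=cv2.INTER_NEAREST))
cv2.imwrite("pics/w3d.png",cv2.resize(im[125:],None,fx=4.4,fy=4.0,interpolation=cv2.INTER_NEAREST))
E
```

```text
(no output)
```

View pics/w3c.png

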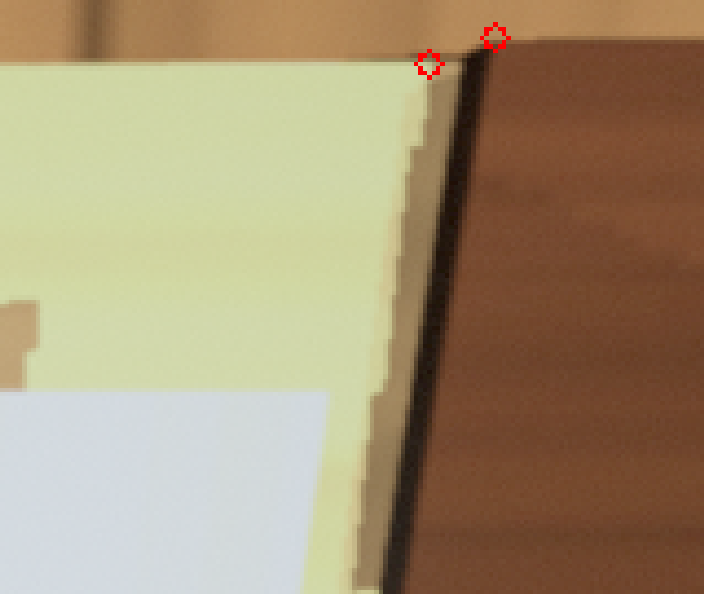

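View pics/w3d.png

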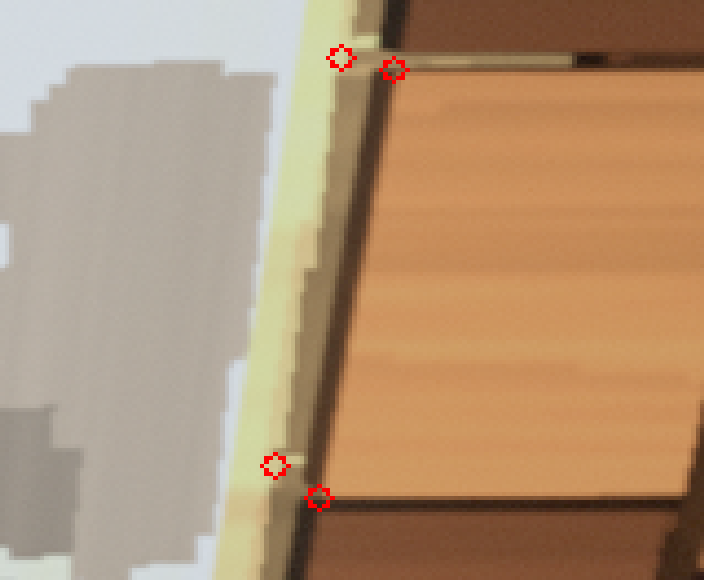

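Wrist view shows the predicted middle-shingle corners at (489,152) and (472,259) landing on the real edge within about 1 px. The held pan is centred to <1 mm. I'll lay it on the bare board now.

```bash
cat > c.py <<'E'
from station import r
import numpy as np
np.set_printoptions(precision=4,suppress=True)
lap=np.array([.643,.0045]);psi=np.radians(-3.1);X=np.array([np.cos(psi),np.sin(psi)]);Y=np.array([-X[1],X[0]])
def P(x,z): return [*(lap+X*x),z]
def F(n=4):
    fs=[]
    for _ in range(n): fs.append(r.sense()["contact_force"]); r.wait(.03)
    f=np.mean(fs,0); return np.array([f[:2]@X,f[:2]@Y,f[2]])
E
python3 - <<'E'
from c import *
r.servo_line(P(-.115,.225),[180,0,86.9],speed=.12); r.wait(.3); f0=F(6); print("tare",f0,r.sense()["tcp_pos"],r.sense()["orientation"])
np.save("f0.npy",f0)
r.servo_line(P(-.115,.211),speed=.05); r.wait(.15)
z=.211
while z>.204:
    z-=.0007; r.servo_line(P(-.115,z),speed=.03); r.wait(.1); f=F(3)-f0; s=r.sense(); print(round(z,4),f,s["torque"],s["tcp_pos"][2],s["clock"])
    if f[2]>3: break
E
```

```text
tare [-0.0948 -0.0851 -2.1302] [0.5281 0.0107 0.2252] [179.9851  -0.001   86.9018]
0.2103 [ 0.8812 -0.4811  0.1781] [-0.0548  0.0905  0.0142] 0.21035629062208258 12.0083
0.2096 [ 0.107   0.2071 -0.4466] [-0.0725  0.1351  0.0128] 0.20960516367360751 12.4583
0.2089 [0.0387 0.0532 0.0334] [-0.0896  0.1123 -0.0162] 0.20889970069258787 12.9083
0.2082 [-0.3323  0.4011  0.1828] [-0.0374  0.0881 -0.0316] 0.2082257014181341 13.3583
0.2075 [-1.3442 -0.4869  4.4379] [-0.0629  0.3761  0.0296] 0.20796760339468742 13.8083
```

```bash
python3 - <<'E'
from c import *
from draw import *
f0=np.load("f0.npy"); z=.2076
for x in (-.100,-.080):
    r.servo_line(P(x,z),speed=.04); f=F(3)-f0; s=r.sense(); print(x,f,s["torque"],s["tcp_pos"],s["clock"])
d=r.snapshot("wrist"); cv2.imwrite("pics/w4.png",d["frame"][:,:,::-1])
d=r.snapshot("side"); overlay(d,[],"pics/s4.png",(230,130,160,120),5)
E
```

```text
-0.1 [ 0.2081 -0.0709  6.9803] [-0.0404  0.065   0.0222] [0.5438 0.0098 0.208 ] 14.4333
-0.08 [-2.1645 -0.1557  8.2398] [-0.0359  0.4804  0.0532] [0.5632 0.0088 0.208 ] 15.1833
```

View pics/w4.png

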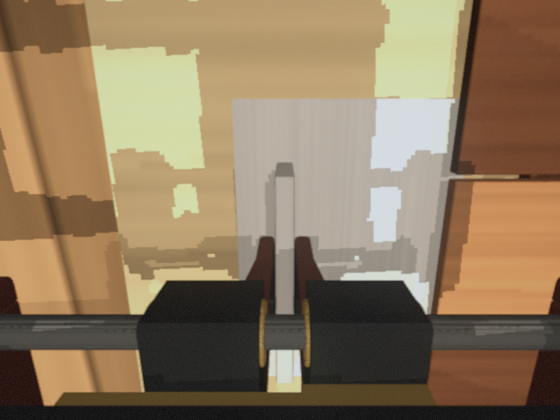

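View pics/s4.png

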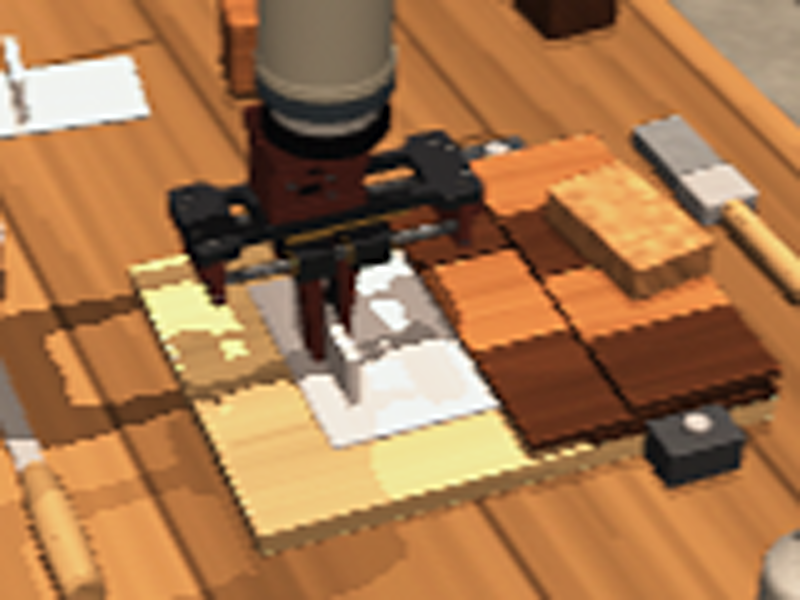

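The front edge is about 10 mm under the row with the shingles down and in line; the pan front meets the butt at (450,110)-(430,310). I'll continue to the batten.

```bash
python3 - <<'E'
from c import *
f0=np.load("f0.npy"); z=.2078
r.servo_line(P(-.055,z),speed=.04); f=F(3)-f0; s=r.sense(); print(f,s["torque"],s["tcp_pos"],s["clock"])
x=-.055
while x<-.044:
    x+=.001; r.servo_line(P(x,z),speed=.03); r.wait(.05); f=F(3)-f0; s=r.sense(); p=s["tcp_pos"]; print(round(x,4),f,s["torque"],(p[:2]-lap)@X,(p[:2]-lap)@Y,p[2],s["orientation"],s["opening"],round(s["clock"],2))
    if f[0]<-10: break
E
```

```text
[-2.3658  0.295   6.9296] [-0.062  0.403 -0.017] [0.5881 0.0075 0.208 ] 16.1583
-0.054 [-4.0666 -0.2784  8.2216] [-0.0366  0.5642 -0.0087] -0.0541522268470496 -6.767113268129227e-07 0.20796553047170474 [-179.9571    0.0016   86.8999] 0.00792565879777324 16.56
-0.053 [-4.2248  0.6271  8.3132] [-0.0273  0.5855  0.0381] -0.053182424662492116 2.1919659405961578e-05 0.20799101902069744 [-179.9539    0.0023   86.9019] 0.007621203813445386 16.96
-0.052 [-3.3214 -0.1716  8.6377] [-0.0853  0.5427  0.065 ] -0.0521799072428218 7.810033793679074e-06 0.2079904533374656 [-179.9542    0.001    86.9017] 0.007946667516387168 17.36
-0.051 [-3.5909  0.1733  8.5889] [ 0.0026  0.5927 -0.0427] -0.051187965483267164 2.1388460883622745e-05 0.207951786442789 [-179.9507    0.001    86.9024] 0.007959538714097847 17.76
-0.05 [-3.7858  0.0184  7.8111] [0.0126 0.5697 0.0034] -0.05018122149252013 2.9483028774843957e-05 0.20798247367812003 [-179.9537    0.0015   86.9051] 0.00760314315107206 18.16
-0.049 [-7.3098 -0.4356  9.6698] [-0.0842  0.8342  0.0693] -0.049475136145026466 -3.774707060525972e-05 0.20799527938440313 [-179.8856    0.0129   86.9097] 0.00784370851686389 18.56
-0.048 [-11.9562  -1.1669  12.2371] [-0.0427  1.3474  0.135 ] -0.0490601884735745 -6.652113191363043e-05 0.207985372442761 [-179.7511    0.0231   86.9129] 0.008247736041706798 18.96
```

Contact with the batten starts at x≈-49.6 mm (50 expected). Next I'll trim to a steady 10 N push.

```bash
python3 - <<'E'
from c import *
from draw import *
f0=np.load("f0.npy"); z=.2078;x=-.0482
for i in range(6):
    r.servo_line(P(x,z),speed=.03); r.wait(.4); f=F(10)-f0; s=r.sense(); p=s["tcp_pos"]; print(round(x,4),round(z,5),f,s["torque"],(p[:2]-lap)@X,(p[:2]-lap)@Y,p[2],s["orientation"],round(s["clock"],2))
    if abs(f[2]-11)<.6: break
    z+=np.clip((f[2]-11)/12000,-.0003,.0003)
d=r.snapshot("wrist"); cv2.imwrite("pics/w5.png",d["frame"][:,:,::-1])
d=r.snapshot("side"); overlay(d,[],"pics/s5.png",(230,130,160,120),5)
d=r.snapshot("scene"); cv2.imwrite("pics/a5.png",d["frame"][:,:,::-1])
E
```

```text
-0.0482 0.2078 [-10.9299  -0.6893  11.4319] [-0.0631  1.2865  0.1235] -0.04912665493806155 -7.229895164298461e-05 0.20800675757163817 [-179.7833    0.0232   86.9138] 19.94
```

View pics/w5.png

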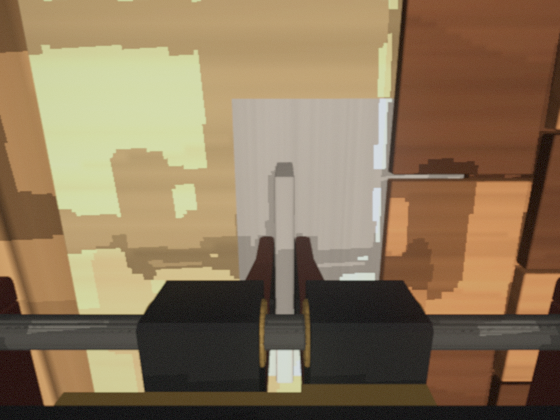

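View pics/s5.png

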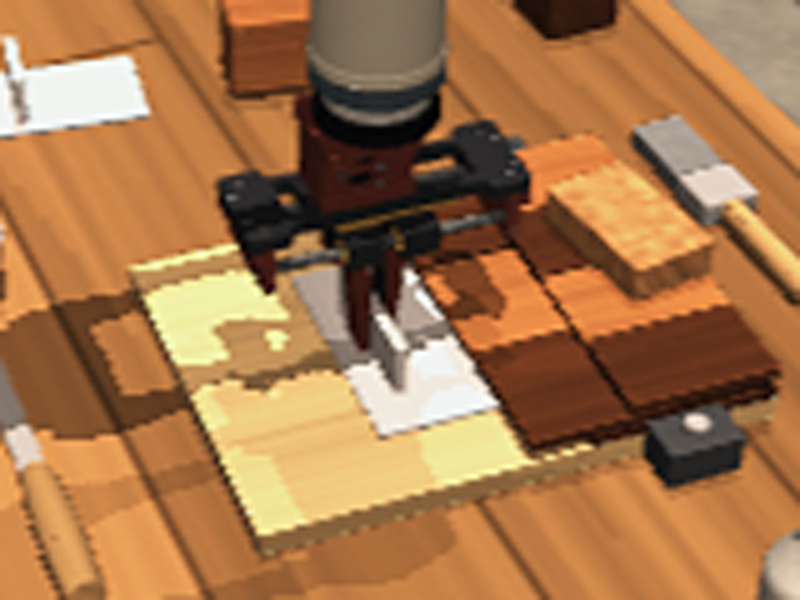

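View pics/a5.png

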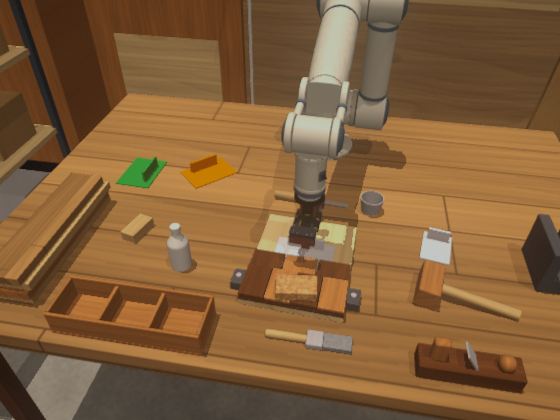

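The forward push loads the front edge (centre of pressure about 95 mm ahead of the rib). I'll ease the forward command a little so the sheet sits flat while staying home.

```bash
python3 - <<'E'
from c import *
f0=np.load("f0.npy"); z=.2078
for x,roll in ((-.0487,180),(-.0489,180.1)):
    r.servo_line(P(x,z),[roll,0,86.9],speed=.03); r.wait(.4); f=F(10)-f0; T=np.mean([r.sense()["torque"] for _ in range(5)],0); s=r.sense(); p=s["tcp_pos"]; print(x,roll,f,T,"cop",(.207*-f[0]-(T[1]-.1))/f[2],(p[:2]-lap)@X,(p[:2]-lap)@Y,p[2],s["orientation"],round(s["clock"],2))
E
```

```text
-0.0487 180 [-8.1887 -0.8436  9.9351] [-0.0446  0.943   0.1017] cop 0.08576769798054827 -0.049345554489301155 -9.292824805638913e-05 0.20797833227208468 [-179.8467    0.0211   86.9101] 21.07
-0.0489 180.1 [-6.3765 -0.6647  9.0594] [-0.0898  0.5599  0.1667] cop 0.09493843177515886 -0.04927611515450929 -8.73895207028659e-05 0.20797997398563953 [-179.8169    0.0195   86.9093] 22.06
```

```bash
python3 - <<'E'
from c import *
f0=np.load("f0.npy"); z=.2077
for x,roll in ((-.0489,179.9),(-.0489,179.8)):
    r.servo_line(P(x,z),[roll,0,86.9],speed=.03); r.wait(.4); f=F(10)-f0; T=np.mean([r.sense()["torque"] for _ in range(5)],0); s=r.sense(); p=s["tcp_pos"]; print(x,roll,f,T,"cop",(.207*-f[0]-(T[1]-.1))/f[2],(p[:2]-lap)@X,(p[:2]-lap)@Y,p[2],s["orientation"],round(s["clock"],2))
    r.wait
E
```

```text
-0.0489 179.9 [-8.5537 -0.6687 10.9233] [-0.0061  1.2323  0.112 ] cop 0.05844024033795273 -0.04959783562682963 -8.42948614314093e-05 0.2079449342318254 [-179.9303    0.021    86.912 ] 23.04
-0.0489 179.8 [-9.3436 -0.7461 11.7661] [-0.0945  1.5474  0.1492] cop 0.0413697168058182 -0.049737535608390636 -0.00010096936757748878 0.2079822201886952 [-179.9926    0.0215   86.9113] 24.02
```

```bash
python3 - <<'E'
from c import *
from draw import *
f0=np.load("f0.npy")
for i in range(3): print(F(8)-f0); r.wait(.2)
d=r.snapshot("wrist")
pts=[((*(lap+Y*y),.034),(0,0,255)) for y in(.0425,.130)]
overlay(d,pts,"pics/w6.png",(360,0,120,300),2.6) if 0 else overlay(d,pts,"pics/w6.png",(340,90,140,140),4.2)
overlay(r.snapshot("side"),[],"pics/s6.png",(300,170,100,80),7)
print(r.sense()["clock"])
E
```

```text
[-8.9176 -0.5949 11.5788]
[-9.1475 -1.0621 11.541 ]
[-9.3379 -0.9016 11.7379]
25.525
```

View pics/w6.png

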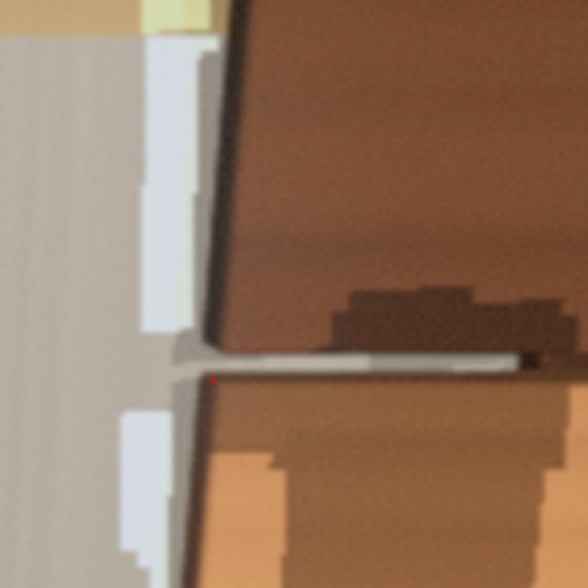

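View pics/s6.png

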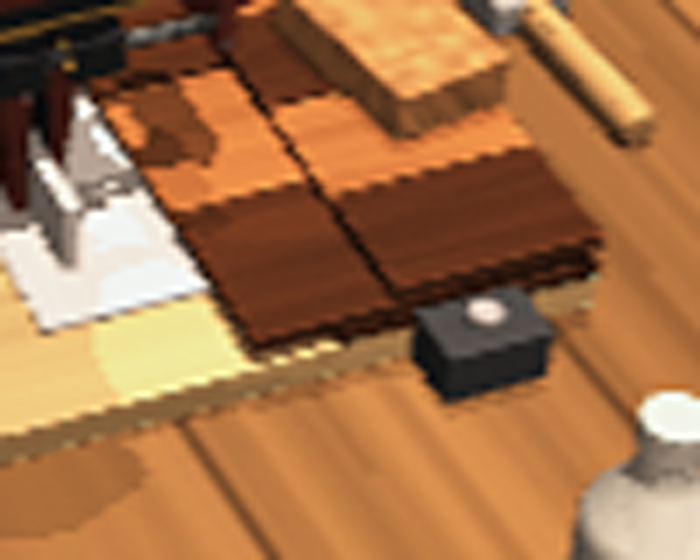

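The crop shows the sheet through the slot between shingles reaching the dark batten face at (530,362). The middle shingle's corner is at its predicted (212,380), and the shingles are lying down. Force is steady.

```bash
python3 - <<'E'
from station import r
print(r.hand_in()); print(r.sense()["clock"])
E
```

```text
the job is handed in; nothing more can be done
None
the job is handed in; nothing more can be done
```

The long flashing is fully home against the batten, flat on the board, with the gripper still holding and pressing it. I handed the job in at about 26 s of the 51 s allowed.

- **What I did:** I gripped the longer bare-aluminium flashing by its rib and laid it on the bare board. I then slid it under the loose row until it met the batten, with the rib about 49.7 mm in front of the butt edge (50 mm expected).
- **Push:** The board reaction was steady at about 11.6 N, which is roughly 9.5 N of gripper push plus the flashing's own weight. About 9 N also holds it forward against the batten.
- **Centring and shingles:** It is centred on the middle shingle to about 1 mm by the wrist camera. In the pictures the shingles lie down, and through the slot between two of them the sheet can be seen reaching the batten.
- **Corrected on the way:** The first push against the batten put the load on the front edge. Easing the forward push and trimming the tilt brought the pressure back to about 41 mm ahead of the rib, so the sheet sits flat.
- **Disagreement:** The scene and side cameras differed by about 3–4 mm in y. I relied on the wrist view, which matched the real shingle edges to about 1 px.

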